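Post a checked cover through the chute flap

TASK

The closed black cover on the chute's deck has passed inspection: push it across the deck with the fingertips to the mouth, and on in under the hanging flap until it drops down the slide into the grey bin, then draw the fingers back out so that the flap hangs shut again. Only push the cover, never pick it up, and leave the open frame, the round cap and the plug gauge on the deck where they are.

Things in the scene. Friction and masses are not known exactly. Their poses are not given: they have to be found in the camera images.
- chute: Sheet-metal gravity chute fixed on the bench. Origin: on the bench top, below the middle of the shut flap; x axis level, the way a part travels in (away from the robot), y left, z up. Its deck is a flat aluminium plate with its top 150 mm above the bench, x -240 to 0 mm, y -250 to 250 mm, no rim at the near edge and sides, a 30 mm high backstop at x = 0 beyond y = +-138
- mouth (a point): Middle of the mouth, on the deck's top, in the plane of the shut flap (150 mm above the bench); axes as the chute's. Two square posts (x -12 to 12 mm) leave 214 mm clear (y -107 to 107); two 30 mm high guides flare from there to y = +-125 at x = -35 mm
- header (a point): Middle of the underside of the bar across the posts' tops: 300 mm above the bench, bar 24 mm deep (x -12 to 12), 22 mm high. Below it the flap's hinge rod (radius 5 mm, 6.5 at three knuckles) leaves 133 mm free above the deck. An upright gripper meets the bar before its fingers are in the mouth; tilted 30 to 45 degrees, fingers pointing forward and down, they reach in under it
- landing_edge (a point): Middle of the inner end of the deck, 45 mm beyond the shut flap, 150 mm above the bench. Between flap and here the plate is level, between cheeks 216 mm apart; from here a slide falls at 52 degrees to the bin. A part tips and slides off by itself once its centre is past this edge, so the cover's rear edge must come to the flap's plane or up to 20 mm past it
- flap (a joint): Angle of the clear plastic flap (198 mm wide, 135 long, 3 thick, black strip along its lower edge, 0.08 kg), hinged 290 mm above the bench in the mouth: 0 = hanging shut, lower edge 5 mm above the deck; grows as it is pushed inwards (away from the robot), at most 1.45 rad; it cannot swing towards the robot. It swings freely and falls shut by its weight. A cover passing under it holds it at about 0.65 rad
- flap_edge (a point): Middle of the flap's lower edge. Behind it, at the foot of the slide, a grey open-fronted bin is fixed to the chute: x 110 to 380 mm and y -128 to 128 mm in the chute's frame, walls 4 mm, floor 5 mm, sides and back 120 mm high, front lip 36 mm
- cover_center (a point): Centre (17 mm up) of the part to send: closed, solid black cover, 96 mm (its x) by 120 (its y) by 34 high; side faces 30 mm high, on top a 4 mm step 74 x 98 mm with a round mark and four slots; 0.22 to 0.36 kg, loose; slides under 1 to 3 N. Starts flat on the deck 115 to 140 mm before the flap, 125 to 145 mm left or right of the mouth's middle, turned up to 0.3 rad against the chute
- frame: Open black window frame, 70 (x) by 90 (y) by 14 mm, loose, flat on the deck on the other side of the mouth's line from the cover (also 115 to 140 mm before the flap and 125 to 145 mm to the side). Origin: centre of its underside. To be left alone
- cap: Round black cap, 46 mm across, 18 mm high, on the deck's left far corner. Origin: centre of its underside. To be left alone
- gauge: Steel plug gauge standing upright, 32 mm across at the foot, 52 mm high, on the deck's right far corner. Origin: centre of its underside. To be left alone
Not all that is in view belongs to the job. What is shaped like the part that bears cover_center but red or white is not meant.

How it is judged:
On the way:
1. the flap is pushed open with the cover in the mouth beneath it (value of joint flap above 0.35 rad and x of cover_center in the frame of chute between -0.03 and 0.06 m and y of cover_center in the frame of chute between -0.1 and 0.1 m and z of cover_center in the frame of chute below 0.179 m), for 0.1 s.
At the end, for the whole second after the job is handed in: The cover's centre lies inside the bin's walls and less than 90 mm above the bench, at rest; the flap hangs shut (within 0.06 rad); the frame, the cap and the gauge are within 30 mm of where they stood (x of cover_center in the frame of chute between 0.113 and 0.378 m and y of cover_center in the frame of chute between -0.125 and 0.125 m and z of cover_center in the frame of chute below 0.09 m and linear speed of cover below 0.02 m/s and value of joint flap below 0.06 rad and distance of each of frame, cap, gauge from where it was at the start of the episode below 0.03 m); the robot touches nothing.
It fails at once if the cover is lifted: its centre more than 12 mm above its height when lying on the deck (z of cover_center in the frame of chute above 0.179 m).
It fails at once if the frame, the cap or the gauge is moved more than 30 mm (distance of any of frame, cap, gauge from where it was at the start of the episode above 0.03 m).
It also fails if it takes over 67 s, if anything falls off the work surface, if the arm or the gripper's body presses on something with over 40 N, if the wrist force passes 120 N, or if a joint passes its speed limit or range.

ROBOT

A 6-joint arm with a two-finger parallel gripper is mounted at the origin on the work surface. World frame = base frame: x ahead of the robot, y to its left, z up, the work surface at z = 0. Lengths are in m, angles in rad, forces in N, time in s.
With the tool pointing down it reaches from about 0.25 to 0.725 m from the base axis. Payload 4 kg.
Tool frame: the origin (TCP) lies on the centre line of the jaws, within the pads' length; the fingertips stand 14 mm ahead of it and the grasp point (between the pads) lies 5 mm behind it; z points along the fingers, x is the direction in which the jaws open and shut, and the axes are right-handed (so a half turn about z gives the same grasp; the last joint's range is limited). The gripper opens to 85 mm and grips with 20 to 120 N. Pads are 22 mm wide; open, the fingers measure 114 mm over their backs; the gripper's body (76 mm by 85 mm) begins 54 mm behind the grasp point. The pads swing forward as they close: fully open they stand 13 mm farther back than shut.
Start: joints at [1.309, 0.241, 0.005, 1.335, 0, 1.571], TCP at [0.129, 0.483, 0.245] pointing down, gripper open.
Joint ranges: [-2.72, 2.72], [-1.05, 1.87], [-1.09, 1.28], [-1.99, 2.15], [-1.42, 1.44], [-3.14, 3.14]. Speed limits (rad/s): [2.79, 2.79, 3.14, 3.14, 3.14, 3.14].

INTERFACE

Orientations are given as a unit quaternion [x, y, z, w].
In Python, from workcell import bot gives the robot as it stands.
- The arm moves only by the tool play_rows, never from a script. Its argument "motion" is a list of rows, each an object with "fingers": the closure, from -1 (fully open) to 1 (shut), so that 0 is half open; "translation": the shift along the tool's x, y, z in cm, a list of three; "roll": the turn about the tool's z in degrees. A call has 1 to 20 rows; each row is the pose to reach, as a shift and turn from the pose commanded when the call began, along the tool's axes at that moment; what a row does not reach only later rows make up. A row lasts 1/12 s, in which the tool goes at most 41.7 mm and 7.16 degrees, less where a joint would pass 70% of its speed; a pose out of reach is approached as far as the arm can. A call with a gripper value outside its range is refused whole. The fingers move at their own pace and stop on an object; the grip force is fixed at half the most. Time passes only in rows, so rows that repeat a pose let the fingers close. It gives the time, the measured TCP pose, the force and the opening at its end, in the units of the state.
- bot.get_obs(): the state, without advancing time (a new reading comes with each control period).
- bot.camera(name): name is "side" or "top"; returns a dict with "pixels" (384x512x3 uint8, red, green, blue), "intrinsics" (3x3 intrinsics, pixels), "world_to_cam" (4x4, takes a point from world to camera coordinates). Camera axes: x right, y down, z forward; pixel columns grow to the right and rows downward; lengths in m; the calibration is good to about 2 mm. A picture is of the moment at which its call begins. There is no depth.
- bot.job_done(): hands the job in, once; it reports no verdict.
The state is a dict: "clock": time; "joint_pos": joint angles; "joint_vel": joint speeds; "tau": joint torques, N m; "eef_pos": TCP position; "tool_rot": TCP orientation; "ft_force": force on the tool from outside, world axes, zero at the start; "ft_torque": the same for the moment, N m; "grip_width": finger opening in m.
Only numpy, scipy, OpenCV 4.12 (cv2) and the standard library are available. Lean on these libraries where they do the work, as an engineer would, in place of code of your own. Each camera call takes 0.05 s, during which the arm holds its last target. There are 200 camera calls.

## Working session

There is one attempt and no reset: what is moved stays moved. The work goes in short steps, Python scripts to look and compute and a tool call to move; the robot and the scene stay as the last step left them, time stands still between calls to the robot, and variables do not carry over. Pictures are saved under pics/ and viewed, about 8 in all and at most 12, crops included, and the job is handed in when it is done.

Besides the shell and the picture viewer there is one more tool, called after "Call:" as name(argument=value, ...), one argument or row to a line, values as JSON. play_rows: Moves the arm, as the interface text tells. Its arguments: {"type":"object","properties":{"motion":{"type":"array","items":{"type":"object","properties":{"fingers":{"type":"number"},"translation":{"type":"array","items":{"type":"number"}},"roll":{"type":"number"}}}}},"required":["motion"]}

```bash
mkdir -p pics; ls; python3 - <<'E'
from workcell import bot
import cv2,numpy as np
o=bot.get_obs()
for k in o: print(k,np.round(o[k],3))
for n in("side","top"):
    c=bot.camera(n); cv2.imwrite(f"pics/{n}0.png",c["pixels"][:,:,::-1]); print(n,c["intrinsics"],np.round(c["world_to_cam"],4).tolist())
E
```

```text
pics
clock 0.0
joint_pos [1.309 0.241 0.004 1.335 0.    1.571]
joint_vel [-0.001  0.     0.    -0.002 -0.001 -0.002]
tau [-0.0000e+00 -3.7232e+01  2.5241e+01  1.7000e-02 -0.0000e+00  0.0000e+00]
eef_pos [0.129 0.482 0.244]
tool_rot [ 0.793  0.609 -0.001  0.001]
ft_force [-0.031  0.661 -0.538]
ft_torque [0.039 0.006 0.014]
grip_width 0.085
side [[437.08280968   0.         258.65832719]
 [  0.         437.08280968 183.85170595]
 [  0.           0.           1.        ]] [[0.772, -0.6355, -0.0074, -0.4066], [-0.354, -0.4204, -0.8355, 0.3599], [0.5279, 0.6476, -0.5495, 0.9263], [0.0, 0.0, 0.0, 1.0]]
top [[422.61806261   0.         250.69086936]
 [  0.         422.61806261 197.10312891]
 [  0.           0.           1.        ]] [[-0.0078, -0.9997, 0.0213, 0.0092], [-0.9845, 0.004, -0.1754, 0.5458], [0.1753, -0.0223, -0.9843, 1.1757], [0.0, 0.0, 0.0, 1.0]]
```

View pics/top0.png

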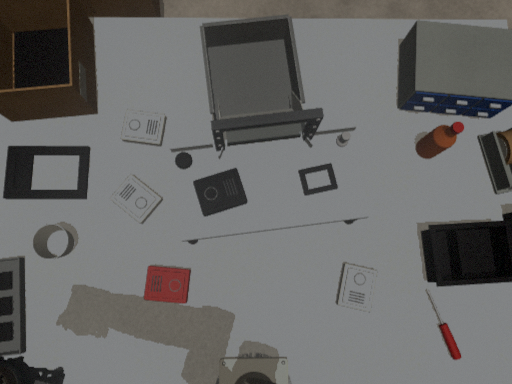

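View pics/side0.png

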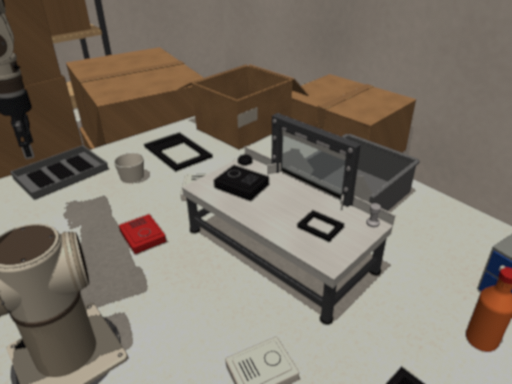

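Top view: the black closed cover with round mark is at (220,192), the open frame at (318,179), the cap at (184,160), the gauge at (343,140) and the mouth posts at about (220,130) and (311,122). The red (167,284) and white (143,126; 137,198; 357,287) lookalikes aren't meant. The black items at right (470,253) and left (47,172) are off the deck. I'll confirm in one enlarged crop of both views.

```bash
python3 - <<'E'
import cv2,numpy as np
a=cv2.imread("pics/top0.png")[95:245,160:380]; b=cv2.imread("pics/side0.png")[105:245,180:400]
g=lambda i:np.clip((i/255.)**0.6*255,0,255).astype('uint8')
a=cv2.resize(g(a),None,fx=3.6,fy=2*1,interpolation=2) if 0 else cv2.resize(g(a),None,fx=3.6,fy=3.6,interpolation=2)
cv2.imwrite("pics/ct.png",a)
cv2.imwrite("pics/cs.png",cv2.resize(g(b),None,fx=3.6,fy=3.6,interpolation=2))
E
```

```text
(no output)
```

View pics/ct.png

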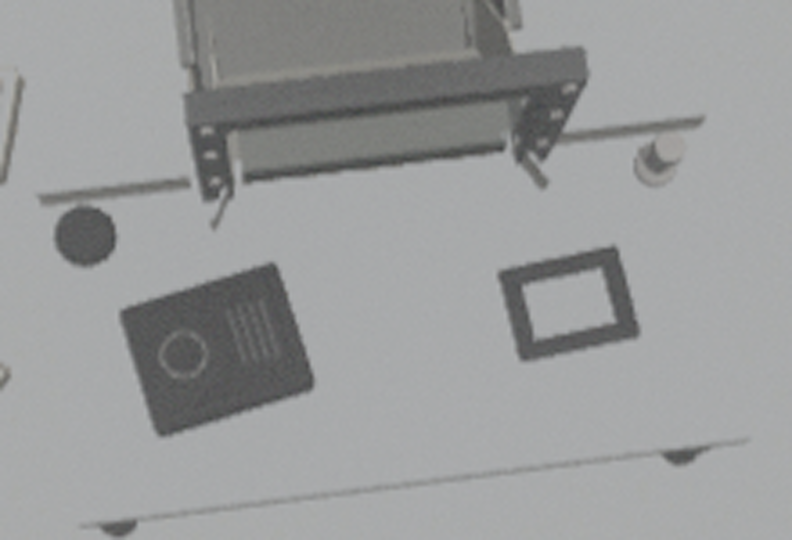

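View pics/cs.png

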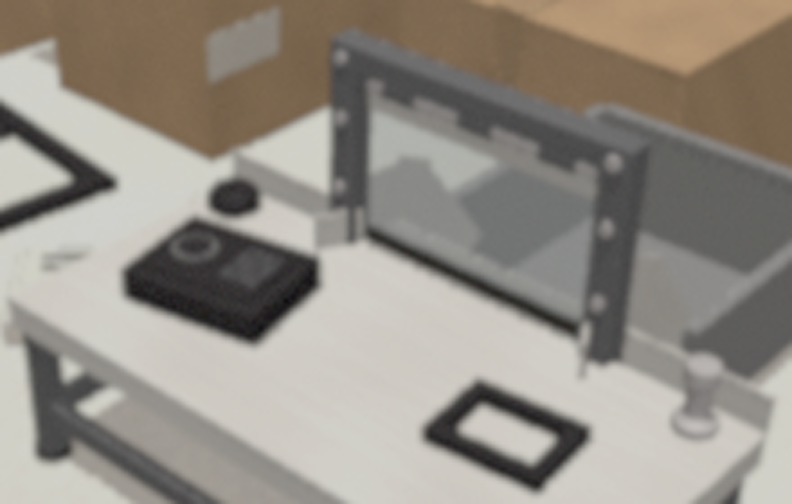

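Confirmed: the closed cover (round mark, four slots) is on the left side of the deck, rotated relative to the chute. Next I fit the poses.

```bash
cat > h.py <<'E'
import numpy as np
from scipy.optimize import least_squares
K={'t':np.array([[422.618,0,250.691],[0,422.618,197.103],[0,0,1]]),'s':np.array([[437.083,0,258.658],[0,437.083,183.852],[0,0,1]])}
W={'t':np.array([[-0.0078,-0.9997,0.0213,0.0092],[-0.9845,0.004,-0.1754,0.5458],[0.1753,-0.0223,-0.9843,1.1757]]),'s':np.array([[0.772,-0.6355,-0.0074,-0.4066],[-0.354,-0.4204,-0.8355,0.3599],[0.5279,0.6476,-0.5495,0.9263]])}
O={'t':(160,95),'s':(180,105)}
def proj(c,P): 
    q=K[c]@(W[c]@np.append(P,1)); return q[:2]/q[2]
def px(c,uv): return np.array(O[c])+(np.array(uv)+.5)/3.6-.5
def T(p,L):
    c,s=np.cos(p[2]),np.sin(p[2]); return np.array([p[0]+c*L[0]-s*L[1],p[1]+s*L[0]+c*L[1],L[2]+(p[3] if len(p)>3 else 0)])
def fit(obs,p0):
    f=lambda p:np.concatenate([proj(c,T(p,L))-px(c,uv) for c,L,uv in obs])
    r=least_squares(f,p0,loss='soft_l1'); return r.x,r.fun.reshape(-1,2)
E
python3 - <<'E'
from h import *
ch=[('t',(-.24,.25,.15),(82,525)),('t',(-.24,-.25,.15),(748,440)),('t',(0,.25,.18),(40,197)),('t',(0,-.25,.18),(704,117)),('t',(0,.099,.155),(245,180)),('t',(0,-.099,.155),(505,147)),
('s',(-.24,.25,.15),(12,300)),('s',(0,.099,.155),(368,238)),('s',(0,-.099,.155),(582,332))]
c,e=fit(ch,[.5,0,.1,0]); print('chute',c.round(4),e.round(1).tolist())
a,b,z=.048,.06,.18
cv=[('t',(a,b,z),(120,312)),('t',(a,-b,z),(275,263)),('t',(-a,-b,z),(314,385)),('t',(-a,b,z),(160,436)),
('s',(a,b,z),(195,220)),('s',(a,-b,z),(318,265)),('s',(-a,-b,z),(252,318)),('s',(-a,b,z),(125,272))]
v,e=fit(cv,[.4,.1,.1,0]); print('cover',v.round(4),e.round(1).tolist())
d=np.array([[np.cos(c[2]),np.sin(c[2])],[-np.sin(c[2]),np.cos(c[2])]])@(v[:2]-c[:2]); print('cover in chute',d.round(4),v[2]-c[2])
fr=[('t',(.035,.045,.164),(500,271)),('t',(.035,-.045,.164),(615,247)),('t',(-.035,-.045,.164),(638,335)),('t',(-.035,.045,.164),(523,360))]
f,e=fit(fr,[.4,-.1,.1]);print('frame',f.round(3), (np.array([[np.cos(c[2]),np.sin(c[2])],[-np.sin(c[2]),np.cos(c[2])]])@(f[:2]-c[:2])).round(4))
E
```

```text
chute [ 0.6837 -0.0286  0.1242 -0.0025] [[-1.2, -0.1], [2.0, -1.1], [-0.5, -0.6], [1.5, -1.0], [-0.1, 0.0], [-0.0, 0.4], [-1.0, -0.4], [0.2, 1.0], [-1.2, 2.3]]
cover [ 0.5395  0.0882  0.3072 -0.0072] [[-0.4, -0.4], [0.4, -0.4], [0.9, 0.0], [-0.8, -0.0], [-0.5, -0.5], [1.4, -0.8], [-0.1, 1.6], [-2.1, 0.7]]
cover in chute [-0.1286  0.1338] 0.1829979929163983
frame [ 0.574 -0.169  0.213] [-0.1265 -0.1259]
```

Chute origin is about (0.684, -0.029), yaw 0.124; the cover sits at chute (-0.129, 0.134), turned +0.18. The moves offer no tilt command, so I'll test in free space how the arm behaves at its reach limit, high above and in front of the chute.

Call:
play_rows(
  motion=[
    {"fingers":-1,"translation":[0,0,-20],"roll":0},
    {"fingers":-1,"translation":[-10,10,-20],"roll":-6},
    {"fingers":-1,"translation":[-20,20,-20],"roll":-12},
    {"fingers":-1,"translation":[-30,30,-20],"roll":-18},
    {"fingers":-1,"translation":[-40,38.6,-20],"roll":-22},
    {"fingers":-1,"translation":[-40,38.6,-20],"roll":-22},
    {"fingers":-1,"translation":[-40,38.6,-20],"roll":-22},
    {"fingers":-1,"translation":[-40,38.6,-20],"roll":-22},
    {"fingers":-1,"translation":[-40,38.6,-20],"roll":-22},
    {"fingers":-1,"translation":[-40,38.6,-20],"roll":-22},
    {"fingers":-1,"translation":[-40,38.6,-20],"roll":-22},
    {"fingers":-1,"translation":[-40,38.6,-20],"roll":-22},
    {"fingers":-1,"translation":[-40,38.6,-20],"roll":-22},
    {"fingers":-1,"translation":[-40,38.6,-20],"roll":-22},
    {"fingers":-1,"translation":[-40,38.6,-20],"roll":-22},
    {"fingers":-1,"translation":[-40,38.6,-20],"roll":-22},
    {"fingers":-1,"translation":[-40,38.6,-20],"roll":-22},
    {"fingers":-1,"translation":[-40,38.6,-20],"roll":-22},
    {"fingers":-1,"translation":[-40,38.6,-20],"roll":-22},
  ],
)

```text
clock: 1.68
eef_pos: [0.3981, -0.0024, 0.445]
tool_rot: [0.662, 0.749, -0.0, -0.001]
ft_force: [-0.7, 0.3, -0.7]
grip_width: 0.0853
```

Call:
play_rows(
  motion=[
    {"fingers":-1,"translation":[0,40,-5],"roll":0},
    {"fingers":-1,"translation":[0,40,-5],"roll":0},
    {"fingers":-1,"translation":[0,40,-5],"roll":0},
    {"fingers":-1,"translation":[0,40,-5],"roll":0},
    {"fingers":-1,"translation":[0,40,-5],"roll":0},
    {"fingers":-1,"translation":[0,40,-5],"roll":0},
    {"fingers":-1,"translation":[0,40,-5],"roll":0},
    {"fingers":-1,"translation":[0,40,-5],"roll":0},
    {"fingers":-1,"translation":[0,40,-5],"roll":0},
    {"fingers":-1,"translation":[0,40,-5],"roll":0},
    {"fingers":-1,"translation":[0,40,-5],"roll":0},
    {"fingers":-1,"translation":[0,40,-5],"roll":0},
    {"fingers":-1,"translation":[0,40,-5],"roll":0},
    {"fingers":-1,"translation":[0,40,-5],"roll":0},
  ],
)

```text
clock: 2.85
eef_pos: [0.6385, 0.0357, 0.4501]
tool_rot: [0.663, 0.749, 0.001, 0.001]
ft_force: [-0.4, -0.7, 0.4]
grip_width: 0.0852
```

```bash
python3 - <<'E'
from workcell import bot
import numpy as np
from scipy.spatial.transform import Rotation as R
o=bot.get_obs(); print(np.round(o['joint_pos'],3),o['eef_pos'].round(4)); print(R.from_quat(o['tool_rot']).as_matrix().round(3))
E
```

```text
[ 0.056  0.695  1.275  2.149 -0.    -0.066] [0.6385 0.0357 0.4501]
[[-0.122  0.993  0.002]
 [ 0.993  0.122  0.   ]
 [-0.     0.002 -1.   ]]
```

Call:
play_rows(
  motion=[
    {"fingers":-1,"translation":[0,-5,0],"roll":0},
    {"fingers":-1,"translation":[0,-5,7],"roll":0},
    {"fingers":-1,"translation":[0,-5,7],"roll":0},
    {"fingers":-1,"translation":[0,-5,7],"roll":0},
    {"fingers":-1,"translation":[0,-5,7],"roll":0},
  ],
)

```text
clock: 3.27
eef_pos: [0.5841, 0.029, 0.3724]
tool_rot: [0.663, 0.749, -0.005, -0.006]
ft_force: [1.0, -0.4, -0.6]
grip_width: 0.0854
```

Call:
play_rows(
  motion=[
    {"fingers":-1,"translation":[0,40,0],"roll":0},
    {"fingers":-1,"translation":[0,40,0],"roll":0},
    {"fingers":-1,"translation":[0,40,0],"roll":0},
    {"fingers":-1,"translation":[0,40,0],"roll":0},
    {"fingers":-1,"translation":[0,40,0],"roll":0},
    {"fingers":-1,"translation":[0,40,0],"roll":0},
    {"fingers":-1,"translation":[0,40,0],"roll":0},
    {"fingers":-1,"translation":[0,40,0],"roll":0},
  ],
)

```text
clock: 3.93
eef_pos: [0.7369, 0.0537, 0.3387]
tool_rot: [0.663, 0.749, 0.01, 0.01]
ft_force: [0.0, -0.6, -0.9]
grip_width: 0.0858
```

```bash
cat > st.py <<'E'
from workcell import bot
import numpy as np
from scipy.spatial.transform import Rotation as R
o=bot.get_obs(); print(np.round(o['joint_pos'],3),o['eef_pos'].round(4),o['ft_force'].round(1)); print(R.from_quat(o['tool_rot']).as_matrix().round(3))
E
python3 st.py
```

```text
[ 0.073  0.858  1.275  1.96   0.    -0.049] [0.7369 0.0537 0.3387] [ 0.  -0.6 -0.9]
[[-0.122  0.992  0.028]
 [ 0.993  0.122  0.002]
 [-0.001  0.028 -1.   ]]
```

Call:
play_rows(
  motion=[
    {"fingers":-1,"translation":[0,80,-50],"roll":0},
    {"fingers":-1,"translation":[0,80,-50],"roll":0},
    {"fingers":-1,"translation":[0,80,-50],"roll":0},
    {"fingers":-1,"translation":[0,80,-50],"roll":0},
    {"fingers":-1,"translation":[0,80,-50],"roll":0},
    {"fingers":-1,"translation":[0,80,-50],"roll":0},
    {"fingers":-1,"translation":[0,80,-50],"roll":0},
    {"fingers":-1,"translation":[0,80,-50],"roll":0},
  ],
)

```text
clock: 4.6
eef_pos: [0.7484, 0.0648, 0.3452]
tool_rot: [0.662, 0.748, 0.025, 0.024]
ft_force: [-0.6, -0.2, -0.4]
grip_width: 0.0852
```

```bash
python3 st.py
```

```text
[ 0.086  0.85   1.275  1.926 -0.    -0.036] [0.7484 0.0648 0.3452] [-0.6 -0.2 -0.4]
[[-0.122  0.99   0.07 ]
 [ 0.993  0.122  0.006]
 [-0.003  0.07  -0.998]]
```

Pushing against the reach limit tilts the tool forward, and the tilt stays (0.03 → 0.07 rad). I'll build it up over several calls.

Call:
play_rows(
  motion=[
    {"fingers":-1,"translation":[0,80,-50],"roll":0},
    {"fingers":-1,"translation":[0,80,-50],"roll":0},
    {"fingers":-1,"translation":[0,80,-50],"roll":0},
    {"fingers":-1,"translation":[0,80,-50],"roll":0},
  ],
)

```text
clock: 4.93
eef_pos: [0.7575, 0.0699, 0.355]
tool_rot: [0.662, 0.748, 0.04, 0.038]
ft_force: [1.1, 0.1, -0.2]
grip_width: 0.0854
```

Call:
play_rows(
  motion=[
    {"fingers":-1,"translation":[0,80,-50],"roll":0},
    {"fingers":-1,"translation":[0,80,-50],"roll":0},
  ],
)

```text
clock: 5.1
eef_pos: [0.7664, 0.0727, 0.3657]
tool_rot: [0.661, 0.747, 0.054, 0.051]
ft_force: [0.1, -0.5, 0.7]
grip_width: 0.0854
```

Call:
play_rows(
  motion=[
    {"fingers":-1,"translation":[0,200,-120],"roll":0},
    {"fingers":-1,"translation":[0,200,-120],"roll":0},
  ],
)

```text
clock: 5.27
eef_pos: [0.7742, 0.0754, 0.3775]
tool_rot: [0.66, 0.746, 0.068, 0.064]
ft_force: [-0.2, 0.1, -0.0]
grip_width: 0.0854
```

```bash
python3 st.py
```

```text
[ 9.800e-02  8.130e-01  1.275e+00  1.846e+00 -1.000e-03 -2.500e-02] [0.7742 0.0754 0.3775] [-0.2  0.1 -0. ]
[[-0.121  0.975  0.186]
 [ 0.993  0.12   0.017]
 [-0.006  0.186 -0.982]]
```

Call:
play_rows(
  motion=[
    {"fingers":-1,"translation":[0,80,-50],"roll":0},
  ],
)

```text
clock: 5.35
eef_pos: [0.7799, 0.0768, 0.3856]
tool_rot: [0.659, 0.745, 0.078, 0.073]
ft_force: [0.2, -0.9, -0.9]
grip_width: 0.0855
```

Call:
play_rows(
  motion=[
    {"fingers":-1,"translation":[0,80,-50],"roll":0},
  ],
)

```text
clock: 5.43
eef_pos: [0.7859, 0.0782, 0.3968]
tool_rot: [0.658, 0.743, 0.09, 0.084]
ft_force: [-0.6, -0.3, 0.2]
grip_width: 0.0853
```

Call:
play_rows(
  motion=[
    {"fingers":-1,"translation":[0,80,-50],"roll":0},
    {"fingers":-1,"translation":[0,80,-50],"roll":0},
  ],
)

```text
clock: 5.6
eef_pos: [0.7896, 0.0801, 0.4152]
tool_rot: [0.656, 0.741, 0.104, 0.098]
ft_force: [-0.6, -0.9, 0.0]
grip_width: 0.0856
```

Call:
play_rows(
  motion=[
    {"fingers":-1,"translation":[0,80,-50],"roll":0},
    {"fingers":-1,"translation":[0,80,-50],"roll":0},
  ],
)

```text
clock: 5.77
eef_pos: [0.7924, 0.0819, 0.433]
tool_rot: [0.654, 0.739, 0.118, 0.11]
ft_force: [-0.2, 0.5, -0.5]
grip_width: 0.0853
```

Call:
play_rows(
  motion=[
    {"fingers":-1,"translation":[0,80,-50],"roll":0},
    {"fingers":-1,"translation":[0,80,-50],"roll":0},
  ],
)

```text
clock: 5.93
eef_pos: [0.7942, 0.0834, 0.4523]
tool_rot: [0.652, 0.737, 0.132, 0.123]
ft_force: [-1.2, -0.6, -0.2]
grip_width: 0.0853
```

```bash
python3 st.py
```

```text
[ 0.106  0.731  1.275  1.753 -0.004 -0.017] [0.7942 0.0834 0.4523] [-1.2 -0.6 -0.2]
[[-0.12   0.928  0.353]
 [ 0.993  0.116  0.034]
 [-0.01   0.355 -0.935]]
```

Call:
play_rows(
  motion=[
    {"fingers":-1,"translation":[0,80,-50],"roll":0},
  ],
)

```text
clock: 6.02
eef_pos: [0.7968, 0.0843, 0.4637]
tool_rot: [0.65, 0.735, 0.141, 0.132]
ft_force: [0.8, 0.0, 0.1]
grip_width: 0.0855
```

Call:
play_rows(
  motion=[
    {"fingers":-1,"translation":[0,80,-50],"roll":0},
  ],
)

```text
clock: 6.1
eef_pos: [0.7998, 0.0853, 0.4782]
tool_rot: [0.648, 0.733, 0.153, 0.143]
ft_force: [-0.1, -0.7, 0.2]
grip_width: 0.0853
```

Call:
play_rows(
  motion=[
    {"fingers":-1,"translation":[0,80,-30],"roll":0},
  ],
)

```text
clock: 6.18
eef_pos: [0.8068, 0.0867, 0.4892]
tool_rot: [0.645, 0.73, 0.165, 0.154]
ft_force: [-0.1, 0.6, 0.3]
grip_width: 0.0857
```

Call:
play_rows(
  motion=[
    {"fingers":-1,"translation":[0,80,-20],"roll":0},
  ],
)

```text
clock: 6.27
eef_pos: [0.8169, 0.0884, 0.4956]
tool_rot: [0.643, 0.727, 0.177, 0.164]
ft_force: [0.9, 0.7, 0.2]
grip_width: 0.0852
```

Call:
play_rows(
  motion=[
    {"fingers":-1,"translation":[0,80,-20],"roll":0},
  ],
)

```text
clock: 6.35
eef_pos: [0.8267, 0.0901, 0.5017]
tool_rot: [0.64, 0.724, 0.187, 0.174]
ft_force: [-0.1, -0.3, -0.1]
grip_width: 0.0854
```

Call:
play_rows(
  motion=[
    {"fingers":-1,"translation":[0,80,-20],"roll":0},
  ],
)

```text
clock: 6.43
eef_pos: [0.8354, 0.0916, 0.5092]
tool_rot: [0.638, 0.721, 0.198, 0.184]
ft_force: [-0.2, 0.2, -1.1]
grip_width: 0.0852
```

```bash
python3 st.py
```

```text
[ 0.111  0.692  1.275  1.607 -0.006 -0.013] [0.8354 0.0916 0.5092] [-0.2  0.2 -1.1]
[[-0.119  0.847  0.518]
 [ 0.993  0.108  0.052]
 [-0.012  0.521 -0.854]]
```

Tilt is 0.55 rad; I'm aiming for about 0.68, so three more.

Call:
play_rows(
  motion=[
    {"fingers":1,"translation":[0,80,-20],"roll":0},
  ],
)

```text
clock: 6.52
eef_pos: [0.8432, 0.0931, 0.5182]
tool_rot: [0.635, 0.718, 0.209, 0.194]
ft_force: [0.3, 0.4, -0.1]
grip_width: 0.0755
```

Call:
play_rows(
  motion=[
    {"fingers":1,"translation":[0,80,-20],"roll":0},
  ],
)

```text
clock: 6.6
eef_pos: [0.8503, 0.0944, 0.5282]
tool_rot: [0.632, 0.715, 0.22, 0.204]
ft_force: [0.1, -0.0, -0.5]
grip_width: 0.064
```

Call:
play_rows(
  motion=[
    {"fingers":1,"translation":[0,80,-20],"roll":0},
  ],
)

```text
clock: 6.68
eef_pos: [0.8565, 0.0957, 0.539]
tool_rot: [0.628, 0.711, 0.232, 0.214]
ft_force: [-0.3, 0.2, -1.0]
grip_width: 0.0515
```

```bash
cat >> st.py <<'E'
import sys
C=np.array([.6837,-.0286,0]); Rc=R.from_euler('z',.1242).as_matrix(); M=R.from_quat(o['tool_rot']).as_matrix()
print('TCP chute mm',(Rc.T@(o['eef_pos']-C)*1000).round(1),'tilt',np.arccos(-M[2,2]).round(3))
# args: tip-centre waypoints in chute mm x,y,z ; tip offset mm ahead of TCP
if len(sys.argv)>1:
    t=float(sys.argv[1])/1000
    for a in sys.argv[2:]:
        w=C+Rc@(np.array(eval(a))/1000)
        print(a,'-> shift cm',(M.T@(w-M[:,2]*t-o['eef_pos'])*100).round(2))
E
python3 st.py 14 '(-135,235,330)' '(-135,235,260)' '(-135,235,160)'; python3 - <<'E'
from h import *
# cap centre top z=.168
c=[.6837,-.0286]
r=least_squares(lambda p:proj('t',[p[0],p[1],.168])-px('t',(85,236)),[.6,.2]).x-c
print(np.array([[np.cos(.1242),np.sin(.1242)],[-np.sin(.1242),np.cos(.1242)]])@r)
E
```

```text
[ 0.114  0.677  1.275  1.528 -0.007 -0.012] [0.8565 0.0957 0.539 ] [-0.3  0.2 -1. ]
[[-0.119  0.795  0.595]
 [ 0.993  0.103  0.06 ]
 [-0.013  0.598 -0.801]]
TCP chute mm [186.9 101.9 539. ] tilt 0.641
(-135,235,330) -> shift cm [ 13.41 -38.25  -4.09]
(-135,235,260) -> shift cm [ 13.5  -42.44   1.52]
(-135,235,160) -> shift cm [ 13.63 -48.42   9.54]
[-0.03247629  0.2203137 ]
```

Call:
play_rows(
  motion=[
    {"fingers":1,"translation":[13.4,-38.2,-4],"roll":0},
    {"fingers":1,"translation":[13.4,-38.2,-4],"roll":0},
    {"fingers":1,"translation":[13.4,-38.2,-4],"roll":0},
    {"fingers":1,"translation":[13.4,-38.2,-4],"roll":0},
    {"fingers":1,"translation":[13.4,-38.2,-4],"roll":0},
    {"fingers":1,"translation":[13.4,-38.2,-4],"roll":0},
    {"fingers":1,"translation":[13.4,-38.2,-4],"roll":0},
    {"fingers":1,"translation":[13.4,-38.2,-4],"roll":0},
    {"fingers":1,"translation":[13.4,-38.2,-4],"roll":0},
    {"fingers":1,"translation":[13.4,-38.2,-4],"roll":0},
    {"fingers":1,"translation":[13.4,-38.2,-4],"roll":0},
    {"fingers":1,"translation":[13.4,-38.2,-4],"roll":0},
    {"fingers":1,"translation":[13.4,-38.2,-4],"roll":0},
    {"fingers":1,"translation":[13.4,-38.2,-4],"roll":0},
    {"fingers":1,"translation":[13.4,-38.2,-4],"roll":0},
  ],
)

```text
clock: 7.93
eef_pos: [0.5142, 0.1874, 0.3438]
tool_rot: [0.629, 0.71, 0.233, 0.214]
ft_force: [1.7, 0.2, 0.8]
grip_width: -0.0003
```

```bash
python3 st.py 14 '(-135,235,200)' '(-135,235,160)' '(-135,85,160)'
```

```text
[ 0.461 -0.126 -0.331  0.754 -0.212  0.272] [0.5142 0.1874 0.3438] [1.7 0.2 0.8]
[[-0.118  0.794  0.597]
 [ 0.993  0.101  0.062]
 [-0.011  0.6   -0.8  ]]
TCP chute mm [-141.4  235.3  343.8] tilt 0.643
(-135,235,200) -> shift cm [ 0.13 -8.11 10.49]
(-135,235,160) -> shift cm [  0.18 -10.51  13.69]
(-135,85,160) -> shift cm [-14.82 -10.54  13.88]
```

Call:
play_rows(
  motion=[
    {"fingers":1,"translation":[0.1,-4,5.2],"roll":0},
    {"fingers":1,"translation":[0.1,-8,10.4],"roll":0},
    {"fingers":1,"translation":[0.1,-8.1,10.5],"roll":0},
    {"fingers":1,"translation":[0.1,-8.1,10.5],"roll":0},
    {"fingers":1,"translation":[0.1,-8.1,10.5],"roll":0},
    {"fingers":1,"translation":[0.1,-8.1,10.5],"roll":0},
  ],
)

```text
clock: 8.43
eef_pos: [0.5123, 0.1864, 0.2106]
tool_rot: [0.629, 0.711, 0.232, 0.214]
ft_force: [-0.2, -0.3, 0.2]
grip_width: -0.0
```

```bash
python3 st.py 14 '(-135,235,160)' '(-135,85,160)'; cat > look.py <<'E'
from workcell import bot
import cv2,numpy as np,sys
g=lambda i:np.clip((i/255.)**0.6*255,0,255).astype('uint8')
t=bot.camera('top')['pixels'][95:245,160:380,::-1]; s=bot.camera('side')['pixels'][105:245,180:400,::-1]
f=2.05
im=np.vstack([cv2.resize(g(t),None,fx=f,fy=f,interpolation=2),cv2.resize(g(s),None,fx=f,fy=f,interpolation=2)]); cv2.imwrite(sys.argv[1],im); print(im.shape)
E
python3 look.py pics/a1.png
```

```text
[ 0.461 -0.02  -0.602  0.379 -0.212  0.272] [0.5123 0.1864 0.2106] [-0.2 -0.3  0.2]
[[-0.117  0.795  0.595]
 [ 0.993  0.101  0.061]
 [-0.012  0.598 -0.801]]
TCP chute mm [-143.5  234.6  210.6] tilt 0.642
(-135,235,160) -> shift cm [ 0.11 -2.34  3.16]
(-135,85,160) -> shift cm [-14.89  -2.37   3.36]
(595, 451, 3)
```

View pics/a1.png

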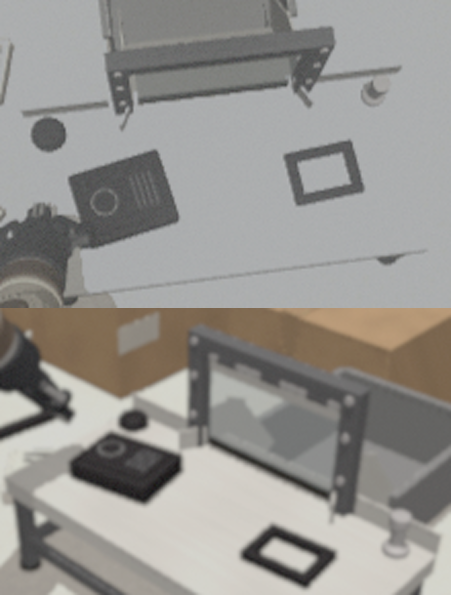

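The top crop shows the gripper at about (45,225), left of the cover at (125,198), clear of both it and the cap at (49,134). I'll lower the closed fingers beside the cover's left face and push towards -y.

Call:
play_rows(
  motion=[
    {"fingers":1,"translation":[0.1,0,1.5],"roll":0},
    {"fingers":1,"translation":[0.1,-1.3,4.0],"roll":0},
    {"fingers":1,"translation":[0.1,-1.3,4.0],"roll":0},
    {"fingers":1,"translation":[0.1,-1.3,4.0],"roll":0},
  ],
)

```text
clock: 8.87
eef_pos: [0.5235, 0.188, 0.169]
tool_rot: [0.629, 0.711, 0.23, 0.213]
ft_force: [0.4, -0.0, -0.4]
grip_width: -0.0001
```

```bash
python3 st.py 14 '(-122,225,160)' '(-122,90,160)'
```

```text
[ 0.452  0.062 -0.646  0.255 -0.206  0.264] [0.5235 0.188  0.169 ] [ 0.4 -0.  -0.4]
[[-0.118  0.797  0.593]
 [ 0.993  0.103  0.06 ]
 [-0.013  0.596 -0.803]]
TCP chute mm [-132.2  234.8  169. ] tilt 0.638
(-122,225,160) -> shift cm [-0.96  0.28 -0.06]
(-122,90,160) -> shift cm [-14.46   0.24   0.13]
```

Call:
play_rows(
  motion=[
    {"fingers":1,"translation":[-1,0.2,0],"roll":0},
    {"fingers":1,"translation":[-2,0.2,0],"roll":0},
    {"fingers":1,"translation":[-3,0.2,0],"roll":0},
    {"fingers":1,"translation":[-4,0.2,0],"roll":0},
    {"fingers":1,"translation":[-5,0.2,0],"roll":0},
    {"fingers":1,"translation":[-6,0.2,0.1],"roll":0},
    {"fingers":1,"translation":[-7,0.2,0.1],"roll":0},
    {"fingers":1,"translation":[-8,0.2,0.1],"roll":0},
    {"fingers":1,"translation":[-8,0.2,0.1],"roll":0},
    {"fingers":1,"translation":[-8,0.2,0.1],"roll":0},
  ],
)

```text
clock: 9.7
eef_pos: [0.5354, 0.1082, 0.1714]
tool_rot: [0.629, 0.711, 0.231, 0.214]
ft_force: [-0.2, -0.4, -0.3]
grip_width: -0.0004
```

```bash
python3 st.py 14 '(-122,90,160)';python3 look.py pics/a2.png
```

```text
[ 0.245  0.024 -0.685  0.226 -0.087  0.095] [0.5354 0.1082 0.1714] [-0.2 -0.4 -0.3]
[[-0.117  0.795  0.595]
 [ 0.993  0.101  0.06 ]
 [-0.013  0.598 -0.802]]
TCP chute mm [-130.2  154.1  171.4] tilt 0.641
(-122,90,160) -> shift cm [-6.39 -0.03  0.1 ]
(595, 451, 3)
```

View pics/a2.png

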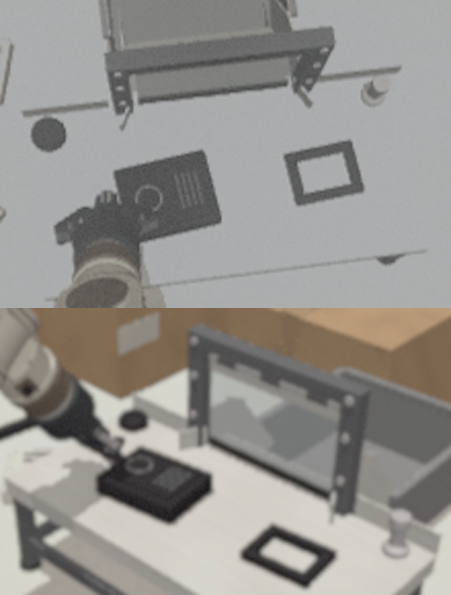

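The cover slides ahead of the fingers (centre in crop now (168,195)), nearly square to the chute. I'll continue.

Call:
play_rows(
  motion=[
    {"fingers":1,"translation":[-1,0,0],"roll":0},
    {"fingers":1,"translation":[-2,0,0],"roll":0},
    {"fingers":1,"translation":[-3,0,0],"roll":0},
    {"fingers":1,"translation":[-4,0,0],"roll":0},
    {"fingers":1,"translation":[-5,0,0],"roll":0},
    {"fingers":1,"translation":[-6,0,0.1],"roll":0},
    {"fingers":1,"translation":[-6.3,0,0.1],"roll":0},
    {"fingers":1,"translation":[-6.3,0,0.1],"roll":0},
  ],
)

```text
clock: 10.47
eef_pos: [0.5429, 0.0461, 0.1698]
tool_rot: [0.629, 0.711, 0.23, 0.213]
ft_force: [0.1, -0.4, -0.3]
grip_width: -0.0001
```

Call:
play_rows(
  motion=[
    {"fingers":1,"translation":[2,0,0],"roll":0},
    {"fingers":1,"translation":[2,0,-3],"roll":0},
    {"fingers":1,"translation":[2,0,-6],"roll":0},
    {"fingers":0,"translation":[2,-8,-6],"roll":0},
    {"fingers":0,"translation":[2,-8,-6],"roll":0},
    {"fingers":0,"translation":[2,-8,-6],"roll":0},
    {"fingers":0,"translation":[2,-8,-6],"roll":0},
  ],
)

```text
clock: 11.05
eef_pos: [0.4389, 0.0543, 0.169]
tool_rot: [0.629, 0.712, 0.23, 0.213]
ft_force: [-0.0, -0.5, 0.4]
grip_width: 0.0424
```

```bash
python3 st.py 8 '(-230,20,200)' '(-230,20,160)';python3 look.py pics/a3.png
```

```text
[ 0.137 -0.202 -0.885  0.251 -0.021  0.006] [0.4389 0.0543 0.169 ] [-0.  -0.5  0.4]
[[-0.119  0.797  0.592]
 [ 0.993  0.104  0.06 ]
 [-0.013  0.595 -0.804]]
TCP chute mm [-232.6  112.6  169. ] tilt 0.637
(-230,20,200) -> shift cm [-9.3   2.02 -3.01]
(-230,20,160) -> shift cm [-9.25 -0.36  0.2 ]
(595, 451, 3)
```

View pics/a3.png

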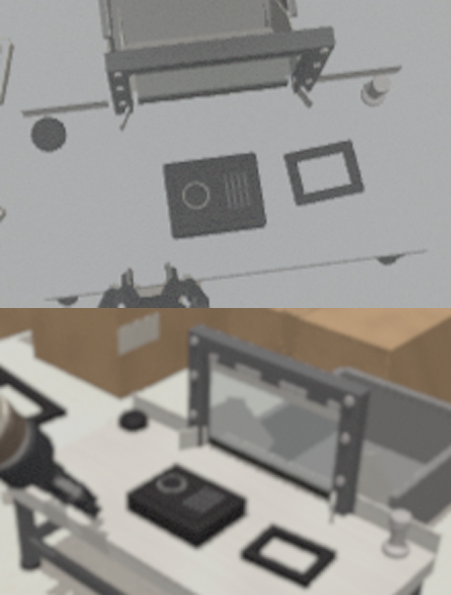

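Cover corners in the crop: (164,163), (255,153), (266,228), (173,238). I'll compute its pose.

```bash
python3 - <<'E'
from h import *
import h
h.px=lambda c,uv:np.array(O[c])+(np.array(uv)+.5)/2.05-.5
a,b,z=.048,.06,.177
cv=[('t',(a,b,z),(164,163)),('t',(a,-b,z),(255,153)),('t',(-a,-b,z),(266,228)),('t',(-a,b,z),(173,238))]
v,e=fit(cv,[.4,.1,.1]); c=[.6837,-.0286,.1242]
d=np.array([[np.cos(c[2]),np.sin(c[2])],[-np.sin(c[2]),np.cos(c[2])]])@(v[:2]-c[:2]); print('cover in chute',d.round(4),v[2]-c[2],e.round(1).tolist())
E
python3 st.py 8 '(-195,17,160)' '(-110,13,160)'  '(-60,10,160)' '(-30,8,160)' '(12,8,160)'
```

```text
cover in chute [-0.1408  0.0193] -0.014051796983070852 [[-0.4, 0.3], [0.7, 0.2], [0.3, -0.5], [-0.5, -0.1]]
[ 0.137 -0.199 -0.88   0.253 -0.021  0.006] [0.441  0.0545 0.1701] [-0.   0.3  0. ]
[[-0.119  0.797  0.592]
 [ 0.993  0.103  0.06 ]
 [-0.013  0.595 -0.803]]
TCP chute mm [-230.6  112.5  170.1] tilt 0.638
(-195,17,160) -> shift cm [-9.52  2.22  2.26]
(-110,13,160) -> shift cm [-9.88  9.05  7.32]
(-60,10,160) -> shift cm [-10.15  13.06  10.3 ]
(-30,8,160) -> shift cm [-10.34  15.47  12.09]
(12,8,160) -> shift cm [-10.32  18.85  14.59]
```

Call:
play_rows(
  motion=[
    {"fingers":0,"translation":[-3,0,0],"roll":0},
    {"fingers":0,"translation":[-6,0,0],"roll":0},
    {"fingers":0,"translation":[-9.4,0.1,0.2],"roll":0},
    {"fingers":0,"translation":[-9.4,0.1,0.2],"roll":0},
    {"fingers":0,"translation":[-9.4,1.2,1.4],"roll":0},
    {"fingers":0,"translation":[-9.5,2.2,2.2],"roll":0},
    {"fingers":0,"translation":[-9.5,3.0,2.8],"roll":0},
    {"fingers":0,"translation":[-9.6,3.8,3.4],"roll":0},
    {"fingers":0,"translation":[-9.6,4.6,4.0],"roll":0},
    {"fingers":0,"translation":[-9.7,5.4,4.6],"roll":0},
    {"fingers":0,"translation":[-9.7,6.2,5.2],"roll":0},
    {"fingers":0,"translation":[-9.8,7.0,5.8],"roll":0},
    {"fingers":0,"translation":[-9.8,7.8,6.4],"roll":0},
    {"fingers":0,"translation":[-9.9,8.6,7.0],"roll":0},
    {"fingers":0,"translation":[-9.9,9.0,7.3],"roll":0},
    {"fingers":0,"translation":[-9.9,9.0,7.3],"roll":0},
    {"fingers":0,"translation":[-9.9,9.0,7.3],"roll":0},
  ],
)

```text
clock: 12.57
eef_pos: [0.568, -0.0304, 0.166]
tool_rot: [0.629, 0.712, 0.23, 0.213]
ft_force: [0.1, 0.2, -0.8]
grip_width: 0.0424
```

```bash
python3 st.py 8  '(-70,10,160)' '(-30,8,160)' '(-5,8,160)' '(5,8,160)';python3 look.py pics/a4.png
```

```text
[-0.12   0.081 -0.638  0.226  0.131 -0.201] [ 0.568  -0.0304  0.166 ] [ 0.1  0.2 -0.8]
[[-0.119  0.797  0.592]
 [ 0.993  0.103  0.06 ]
 [-0.013  0.595 -0.803]]
TCP chute mm [-115.    12.6  166. ] tilt 0.638
(-70,10,160) -> shift cm [-0.22  3.26  2.36]
(-30,8,160) -> shift cm [-0.4   6.47  4.75]
(-5,8,160) -> shift cm [-0.39  8.48  6.24]
(5,8,160) -> shift cm [-0.38  9.29  6.83]
(595, 451, 3)
```

View pics/a4.png

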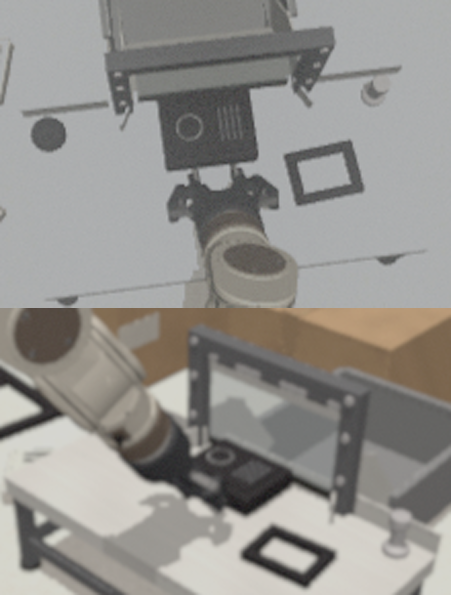

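The cover sits square in front of the mouth (crop (209,128)), with both fingers on its rear face. I'll push it in under the flap.

Call:
play_rows(
  motion=[
    {"fingers":0,"translation":[0,0.8,0.6],"roll":0},
    {"fingers":0,"translation":[-0.1,1.6,1.1],"roll":0},
    {"fingers":0,"translation":[-0.1,2.4,1.7],"roll":0},
    {"fingers":0,"translation":[-0.2,3.2,2.3],"roll":0},
    {"fingers":0,"translation":[-0.3,4.0,2.9],"roll":0},
    {"fingers":0,"translation":[-0.3,4.8,3.5],"roll":0},
    {"fingers":0,"translation":[-0.4,5.6,4.1],"roll":0},
    {"fingers":0,"translation":[-0.4,6.4,4.7],"roll":0},
    {"fingers":0,"translation":[-0.4,7.1,5.2],"roll":0},
    {"fingers":0,"translation":[-0.4,7.8,5.7],"roll":0},
    {"fingers":0,"translation":[-0.4,8.1,6.0],"roll":0},
    {"fingers":0,"translation":[-0.4,8.1,6.0],"roll":0},
  ],
)

```text
clock: 13.67
eef_pos: [0.6695, -0.0222, 0.1664]
tool_rot: [0.629, 0.711, 0.231, 0.213]
ft_force: [0.1, 0.5, -0.7]
grip_width: 0.0427
```

```bash
python3 st.py 8  '(-5,8,160)' '(5,8,160)' '(10,8,160)';python3 look.py pics/a5.png
```

```text
[-0.08   0.262 -0.408  0.27   0.108 -0.168] [ 0.6695 -0.0222  0.1664] [ 0.1  0.5 -0.7]
[[-0.119  0.796  0.593]
 [ 0.993  0.103  0.06 ]
 [-0.013  0.596 -0.803]]
TCP chute mm [-13.3   8.1 166.4] tilt 0.639
(-5,8,160) -> shift cm [0.01 0.28 0.2 ]
(5,8,160) -> shift cm [0.01 1.09 0.8 ]
(10,8,160) -> shift cm [0.01 1.49 1.1 ]
(595, 451, 3)
```

View pics/a5.png

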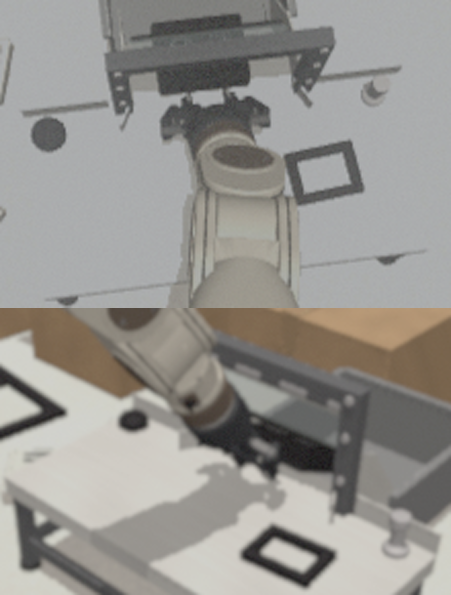

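The cover is in the mouth with the flap resting on it, its rear edge near the flap's plane. I'll push the last 15–20 mm, then hold.

Call:
play_rows(
  motion=[
    {"fingers":0,"translation":[0,0.5,0.35],"roll":0},
    {"fingers":0,"translation":[0,1.0,0.7],"roll":0},
    {"fingers":0,"translation":[0,1.4,1.0],"roll":0},
    {"fingers":0,"translation":[0,1.5,1.1],"roll":0},
    {"fingers":0,"translation":[0,1.5,1.1],"roll":0},
    {"fingers":0,"translation":[0,1.5,1.1],"roll":0},
    {"fingers":0,"translation":[0,1.5,1.1],"roll":0},
    {"fingers":0,"translation":[0,1.5,1.1],"roll":0},
  ],
)

```text
clock: 14.43
eef_pos: [0.6863, -0.0203, 0.1659]
tool_rot: [0.629, 0.712, 0.23, 0.213]
ft_force: [-0.4, -0.3, 0.1]
grip_width: 0.0432
```

```bash
python3 st.py 8  '(15,8,160)' '(-100,8,165)' ;python3 look.py pics/a6.png
```

```text
[-0.073  0.291 -0.366  0.284  0.103 -0.162] [ 0.6863 -0.0203  0.1659] [-0.4 -0.3  0.1]
[[-0.118  0.797  0.592]
 [ 0.993  0.103  0.06 ]
 [-0.013  0.595 -0.804]]
TCP chute mm [  3.6   7.9 165.9] tilt 0.637
(15,8,160) -> shift cm [0.02 0.56 0.35]
(-100,8,165) -> shift cm [-0.05 -8.39 -6.89]
(595, 451, 3)
```

View pics/a6.png

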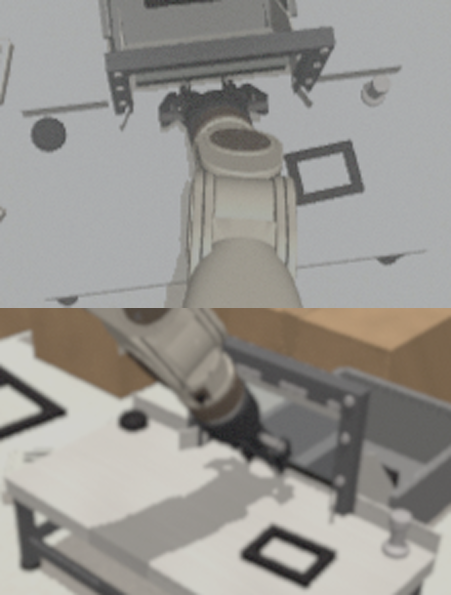

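The cover has dropped into the bin (black edge at the top, crop (180,2)). Drawing straight back out, then up.

Call:
play_rows(
  motion=[
    {"fingers":0,"translation":[0,-1.2,-1.1],"roll":0},
    {"fingers":0,"translation":[0,-2.5,-2.2],"roll":0},
    {"fingers":0,"translation":[0,-4,-3.4],"roll":0},
    {"fingers":0,"translation":[0,-6,-5],"roll":0},
    {"fingers":0,"translation":[0,-8.4,-7],"roll":0},
    {"fingers":0,"translation":[0,-12,-9.5],"roll":0},
    {"fingers":0,"translation":[0,-12,-12],"roll":0},
    {"fingers":0,"translation":[0,-12,-14],"roll":0},
    {"fingers":0,"translation":[0,-12,-14],"roll":0},
    {"fingers":0,"translation":[0,-12,-14],"roll":0},
    {"fingers":0,"translation":[0,-12,-14],"roll":0},
    {"fingers":0,"translation":[0,-12,-14],"roll":0},
    {"fingers":0,"translation":[0,-12,-14],"roll":0},
    {"fingers":0,"translation":[0,-12,-14],"roll":0},
    {"fingers":0,"translation":[0,-12,-14],"roll":0},
    {"fingers":0,"translation":[0,-12,-14],"roll":0},
    {"fingers":0,"translation":[0,-12,-14],"roll":0},
    {"fingers":0,"translation":[0,-12,-14],"roll":0},
    {"fingers":0,"translation":[0,-12,-14],"roll":0},
    {"fingers":0,"translation":[0,-12,-14],"roll":0},
  ],
)

```text
clock: 16.2
eef_pos: [0.508, -0.041, 0.2072]
tool_rot: [0.629, 0.711, 0.23, 0.213]
ft_force: [-0.3, 0.3, -0.2]
grip_width: 0.0425
```

```bash
sed -i 's/\[95:245,160:380/[0:245,160:380/;s/f=2.05/f=1.55/' look.py; python3 st.py;python3 look.py pics/a7.png
```

```text
[-0.172 -0.098 -0.682  0.366  0.161 -0.243] [ 0.508  -0.041   0.2072] [-0.3  0.3 -0.2]
[[-0.118  0.797  0.592]
 [ 0.993  0.103  0.06 ]
 [-0.013  0.595 -0.803]]
TCP chute mm [-175.8    9.4  207.2] tilt 0.638
(597, 341, 3)
```

View pics/a7.png

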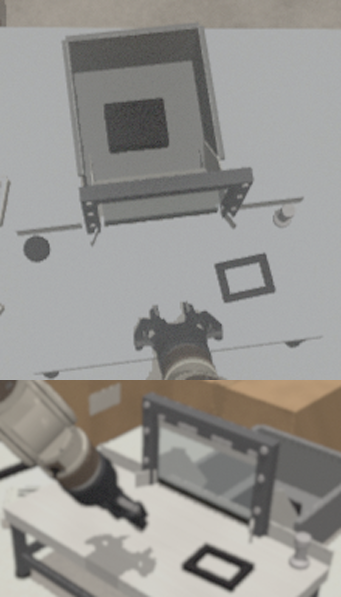

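The cover lies flat in the bin at (137,125), the flap hangs shut, and the frame, cap and gauge are unmoved. The gripper is clear.

```bash
python3 -c "
from workcell import bot
print(bot.job_done())"
```

```text
the job is handed in; nothing more can be done
None
```

The black cover is in the grey bin and I handed the job in at about 16 s of the 67 s; no verdict was reported.

- **Tilt:** the moves have no tilt command. I built up about 0.64 rad (37°) by repeatedly commanding poses just past the reach limit, high above the header.
- **Push:** with the fingers shut I pushed the cover sideways to the mouth's line, then with them half open I pushed its rear face in under the flap until it slid down. I then drew the fingers straight back out.
- **Last checks:** by eye, in the final top and side pictures, the cover lies flat inside the bin walls and the flap hangs shut. It shows none of its top markings there, so it may have landed upside down. The frame, cap and gauge look unmoved, and the gripper is clear of everything. Force readings at the end of each move were about 1–2 N, which is at the noise level.
- **Not measured:** I did not measure the flap angle, the cover's height in the bin, or the exact offsets of the three parts left on the deck.
- **Disagreement:** the fit from the two views put the deck 2–3 mm and the cover's top about 7 mm lower than the text says. I worked with margins that covered this.

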